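Find the set slope on a crowned test coupon with a pendulum angle gauge

TASK

Lift the protective cap off the crowned metal coupon in its fixture and set it down on the open bench, right way up. Pick up the angle gauge (there is a grip on its top), stand it level across the bare crown, square to the fixture, then rock it over the crown until the swinging pointer settles inside the forked set mark on its dial. Finish holding the gauge there in the gripper, lightly pressed on the coupon, so that a colleague can draw the contact line; leave the pen, beaker and timer where they are.

Things in the scene. Friction and masses are not known exactly. Their poses are not given: they have to be found in the camera images.
- fixture: screwed-down fixture: base plate 110 x 124 x 12 mm, dark pedestal 66 x 84 mm up to z = 45 mm, on it the metal coupon, 50 (x) x 68 mm (y), crowned on top. Origin on the bench under the crown's highest line (the crest, along x, 75 mm up); z up. Seen from -x the crown falls away to the right (-y) with radius 75 mm to y = -38 mm, to the left with radius 45 mm to y = +30 mm
- crest (a point): middle of the crest line of the coupon's crown, 75 mm above the bench; axes as the fixture's. The centre of the 75 mm radius lies at bench height straight below it
- cap: loose white plastic cap, a box open below, 61 (x) x 79 (y) x 35 mm high, walls 3 mm, about 70 g, with an upright grip bar on top 40 (x) x 22 (y) x 30 mm high. Origin at the middle of its lower edge, z up. At the start it covers the coupon, 2.5 mm free all round, lower edge on the pedestal at z = 45 mm, axes along the fixture's, origin 4 mm to -y of the crest
- cap_grip (a point): point on the cap's grip bar, 58 mm above its lower edge and 7 mm under the bar's top; the bar is 22 mm wide along the cap's y
- gauge: pendulum angle gauge standing on the bench, about 0.36 kg: flat steel foot 36 (x) x 116 (y) x 12 mm; round black drum 108 mm across, 28 mm thick, its white dial on the -x side; on top a black grip block 26 x 26 mm, 120 to 162 mm above the foot's underside (drum top at 118 mm, a 34 mm wide saddle reaches 123 mm). Origin at the middle of the foot's underside, z up, y along the foot
- gauge_grip (a point): point in the middle of the gauge's grip block, 145 mm above the foot's underside, 17 mm under the top; axes as the gauge's
- gauge_foot (a point): middle of the flat underside of the gauge's foot
- pointer (a joint): angle of the swinging weighted pointer on the dial (rad), 0 at the middle graduation, positive towards the gauge's +y side (left as one looks at the dial). It hangs freely behind glass and keeps pointing straight up: raising the foot's +y (left) end by an angle makes it read that angle. Swings at about 3 Hz, settles in about 1 s
- set_mark (a joint): angle of the set mark on the same scale (rad): a small black two-armed fork at the dial's rim, arms 6 mm apart inside, opening towards the pivot so that the pointer's tip can stand between them; between 0.14 and 0.40, left of the middle. Set beforehand, stays put
- pointer_tip (a point): tip of the pointer, 45 mm from its pivot (the pivot is 64 mm above the foot's underside)
- mark_mid (a point): middle of the set mark's fork, also 45 mm from the pivot in the same plane
- marker_pen: black marker pen lying on the bench, 12 x 138 x 14 mm, not to be moved
- beaker: small glass beaker, 55 mm across and 69 mm high, not to be moved; origin under its middle
- bench_timer: white bench timer, 66 x 66 x 20 mm, not to be moved; origin under its middle
Mind the look-alikes: they are no part of the job. Leave any green or red look-alike of the cap alone.

How it is judged:
By the outcome, as a careful person would: the job done as asked, in the order asked, and still so for the second after the job is handed in, while the arm keeps its last pose, push and grip.
It also fails if it takes over 61 s, if anything falls off the work surface, if the arm or the gripper's body presses on something with over 40 N, if the wrist force passes 120 N, or if a joint passes its speed limit or range.

ROBOT

A 7-joint arm with a two-finger parallel gripper is mounted at the origin on a cart in front of the work surface, level with it; the furniture and walls round the work are solid. World frame = base frame: x ahead of the robot, y to its left, z up, the work surface at z = 0. Lengths are in m, angles in rad, forces in N, time in s.
With the tool pointing down it reaches from about 0.425 to 0.925 m from the base axis. Payload 6.8 kg.
Tool frame: the origin (TCP) lies at the very end of the fingers, on their centre line; the grasp point (between the pads) lies 19 mm behind it (env.tcp_to_grasp is the distance from the TCP to the grasp point, in m); z points along the fingers, y is the line along which they close (so a half turn about z gives the same grasp; the last joint's range is limited). The gripper opens to 88 mm and grips with 3 to 60 N. Pads are 20 mm wide; open, the fingers measure 115 mm over their backs; the gripper's body (75 mm by 178 mm) begins 61 mm behind the grasp point.
Start: joints at [1.21, 0.477, 0.022, 1.555, -0.011, 1.109, -0.083], TCP at [0.169, -0.654, 0.223] pointing down, gripper open.
Joint ranges: [-2.96, 2.96], [-0.34, 2.1], [-1.41, 1.46], [0.24, 2.44], [-1.37, 4.51], [0.17, 1.92], [-2.96, 2.96]. Speed limits (rad/s): [2.39, 2.39, 3.14, 3.14, 3.14, 3.14, 3.14].

INTERFACE

Orientations are given as a 3x3 rotation matrix whose columns are the frame's x, y, z axes.
In Python, from plant import env gives the robot as it stands.
- The arm moves only by the tool move_arm, never from a script. Its argument "commands" is a list of rows, each a list of 6 numbers: the shift along the tool's x, y, z in mm, then the turn, a rotation vector about the tool's x, y, z in degrees. In form: [[x, y, z, rx, ry, rz], ...]. A call has 1 to 20 rows; each row shifts and turns the commanded pose from where the row before left it, along the tool's axes as they then stand; what a row does not reach is not made up. A row lasts 1/10 s, in which the tool goes at most 50 mm and 8.59 degrees, less where a joint would pass 70% of its speed; a pose out of reach is approached as far as the arm can. A call with a gripper value outside its range is refused whole. "fingers" is the finger opening in mm, from 0 to 87.8, set as the call begins (left out, the last holds). The fingers move at their own pace and stop on an object; "squeeze" is the grip in N (left out, the last holds). Time passes only in rows, so rows that do not move let the fingers close. It gives the time, the measured TCP pose, the force, the opening and the grip force at its end, in the units of the state.
- env.state(): the state, without advancing time (a new reading comes with each control period).
- env.capture(name): name is "scene" or "top"; returns the picture (400x640x3 uint8, red, green, blue); there is no depth.
- env.camera_model(name): a dict with "camera_matrix" (3x3 intrinsics, pixels), "camera_from_world" (4x4, takes a point from world to camera coordinates). Camera axes: x right, y down, z forward; pixel columns grow to the right and rows downward; lengths in m; the calibration is good to about 2 mm. A picture is of the moment at which its call begins. camera_model takes no time and is no camera call.
- env.finish_job(): hands the job in; it is judged then, once.
Trained networks look in the newest picture that a camera, given by its name, has taken for a name from the list of things; names that differ only in an ending like _2 or _b are one class to them, and where a whole thing is asked for, a point or a joint stands for the part that bears it (a point fixed in the world has none). Each returns a list of dicts, best first, with "p" (0 to 1); they miss things now and then, are a little off and sometimes report something else, mostly with a low value. They report only what shows in the picture. A call takes as long as a camera call. They do not tell look-alikes from the thing itself.
- env.boxes_of(thing, camera): "at" ([x, y, z] in m, in the coordinates of the camera as it stood for that picture, good to about 4 mm: the middle of the surface that is visible of it).
- env.pinpoint(thing, camera): "at" ([x, y, z] in m, in the coordinates of the camera as it stood for that picture, good to about 4 mm: a listed point, or the origin of a listed thing).
The state is a dict: "time": time; "joint_positions": joint angles; "joint_velocities": joint speeds; "joint_efforts": joint torques, N m; "position": TCP position; "tcp_rot": TCP orientation; "contact_force": force on the tool from outside, world axes, zero at the start; "wrist_torque": the same for the moment, N m; "gripper_width": finger opening in m; "grip_force": force on a finger pad.
Only numpy, scipy, OpenCV 4.12 (cv2) and the standard library are available. Lean on these libraries where they do the work, as an engineer would, in place of code of your own. Each camera call takes 0.05 s, during which the arm holds its last target. There are 200 camera calls.

## Working session

There is one attempt and no reset: what is moved stays moved. The work goes in short steps, Python scripts to look and compute and a tool call to move; the robot and the scene stay as the last step left them, time stands still between calls to the robot, and variables do not carry over. Pictures are saved under pics/ and viewed, at most 13 in all, crops included, and the job is handed in when it is done.

Besides the shell and the picture viewer there is one more tool, called after ">>>" by a JSON object that holds its "name" and its "arguments". move_arm: Moves the arm, as the interface text tells. Its arguments: {"type":"object","properties":{"commands":{"type":"array"},"fingers":{"type":"number"},"squeeze":{"type":"number"}},"required":["commands"]}

```bash
mkdir -p pics; cat > h.py <<'E'
import numpy as np, cv2
from plant import env
def snap(c,f=None):
    im=env.capture(c)
    if f: cv2.imwrite('pics/'+f,cv2.cvtColor(im,cv2.COLOR_RGB2BGR))
    return im
def w(c,p):
    T=np.linalg.inv(env.camera_model(c)['camera_from_world']); return (T@np.r_[p,1])[:3]
def px(c,P):
    m=env.camera_model(c); q=m['camera_from_world']@np.r_[P,1]; q=m['camera_matrix']@q[:3]; return q[:2]/q[2]
def find(t,c,f='pinpoint',n=3):
    for d in getattr(env,f)(t,c)[:n]:
        P=w(c,np.array(d['at'])); print(t,c,f[:3],round(d['p'],2),P.round(4),px(c,P).round())
np.set_printoptions(suppress=True,precision=4)
E
python3 - <<'E'
from h import *
a=snap('scene'); b=snap('top')
cv2.imwrite('pics/a.png',cv2.cvtColor(np.vstack([a,b]),cv2.COLOR_RGB2BGR)[:, :][::1]) if 0 else None
cv2.imwrite('pics/s0.png',a[:,:,::-1]);cv2.imwrite('pics/t0.png',b[:,:,::-1])
for c in('scene','top'):
    print(c,np.linalg.inv(env.camera_model(c)['camera_from_world'])[:3].round(3).tolist(),env.camera_model(c)['camera_matrix'][0,0])
    for t in('fixture','crest','cap','cap_grip','gauge','gauge_grip','gauge_foot','marker_pen','beaker','bench_timer'): find(t,c)
s=env.state();print(s['time'],s['position'],s['tcp_rot'],s['contact_force'])
E
```

```text
scene [[-0.555, -0.528, 0.643, -0.312], [-0.832, 0.362, -0.421, 0.585], [-0.011, -0.768, -0.64, 0.989]] 377.17462589393426
fixture scene pin 0.91 [ 0.5114 -0.0112  0.0013] [335. 231.]
crest scene pin 0.67 [ 0.5117 -0.0072  0.0787] [334. 216.]
cap scene pin 0.97 [ 0.5175 -0.016   0.0475] [335. 220.]
cap scene pin 0.75 [ 0.5274 -0.3347  0.002 ] [396. 197.]
cap scene pin 0.66 [ 0.6924 -0.1272  0.0065] [332. 194.]
cap_grip scene pin 0.9 [ 0.5162 -0.0062  0.105 ] [333. 210.]
cap_grip scene pin 0.79 [0.6052 0.4009 0.0605] [218. 250.]
cap_grip scene pin 0.76 [ 0.3789 -0.3814  0.059 ] [434. 202.]
gauge scene pin 0.76 [0.5278 0.2129 0.0011] [280. 253.]
gauge_grip scene pin 0.6 [0.5254 0.2135 0.1506] [277. 222.]
gauge_foot scene pin 0.72 [0.5296 0.211  0.001 ] [280. 253.]
marker_pen scene pin 0.74 [ 0.5106 -0.0094  0.005 ] [334. 230.]
marker_pen scene pin 0.64 [0.3638 0.0582 0.0043] [343. 263.]
beaker scene pin 0.48 [0.6924 0.0248 0.0027] [301. 208.]
bench_timer scene pin 0.55 [ 0.693  -0.132   0.0045] [333. 194.]
top [[-0.003, -0.988, 0.152, 0.337], [-1.0, 0.004, 0.002, 0.031], [-0.002, -0.15
[... 345 characters left out ...]
04 -0.3725 -0.0002] [425. 245.]
cap_grip top pin 0.86 [ 0.511  -0.0089  0.1027] [331. 208.]
cap_grip top pin 0.74 [ 0.5301 -0.3318  0.0557] [416. 204.]
cap_grip top pin 0.68 [0.6036 0.4056 0.0543] [221. 186.]
gauge top pin 0.84 [ 0.5261  0.2145 -0.0013] [273. 208.]
gauge_grip top pin 0.89 [0.5294 0.2161 0.1486] [267. 202.]
gauge_foot top pin 0.91 [0.5229 0.2166 0.0014] [272. 209.]
marker_pen top pin 0.6 [ 0.3649  0.0635 -0.0043] [312. 249.]
beaker top pin 0.52 [0.6926 0.0201 0.0066] [323. 166.]
bench_timer top pin 0.86 [ 0.6945 -0.1267 -0.0028] [360. 165.]
1.1 [ 0.1688 -0.6535  0.2227] [[ 0.9682  0.2501  0.    ]
 [ 0.2501 -0.9682  0.    ]
 [ 0.     -0.     -1.    ]] [-0.6246 -0.1241 -0.7175]
```

View pics/s0.png

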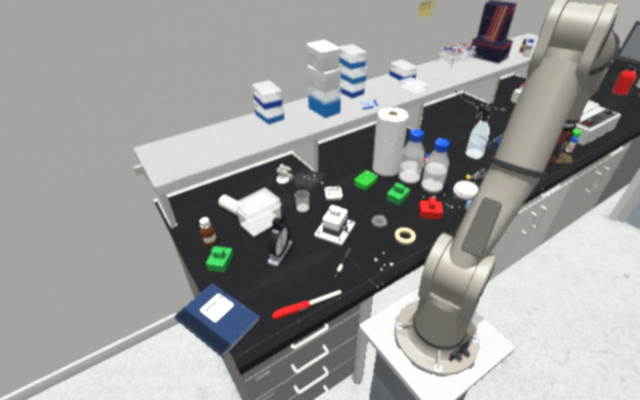

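View pics/t0.png

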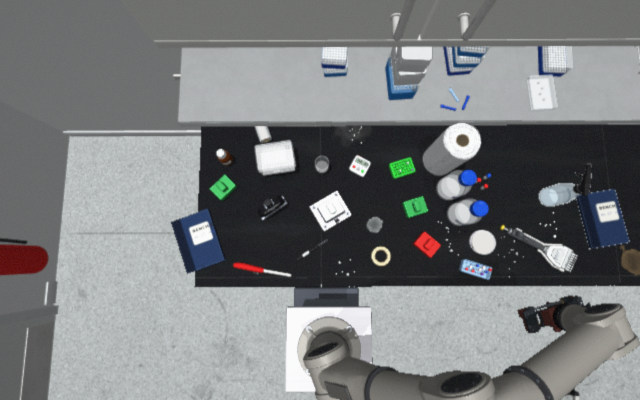

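The scene view shows the capped fixture at about (334,222), the gauge at (280,242), a beaker at (302,200) and a timer at (333,193). The top view shows the fixture at (330,211) and the gauge at (272,205), both turned. I need their yaw, so I'll look closer.

```bash
python3 - <<'E'
from h import *
a=cv2.imread('pics/s0.png');b=cv2.imread('pics/t0.png')
c1=cv2.resize(a[195:275,260:360],(800,640)[:2] and (400,300),interpolation=cv2.INTER_CUBIC)
f=lambda im,x,y,wd,ht:cv2.resize(im[y:y+ht,x:x+wd],(400,300),interpolation=cv2.INTER_CUBIC)
cv2.imwrite('pics/c0.png',np.vstack([np.hstack([f(a,260,215,48,54)if 0 else f(a,260,218,64,48),f(a,304,200,64,48)]),np.hstack([f(b,242,185,64,48),f(b,298,187,64,48)])]))
# base plate yaw by projecting model quad fit on top+scene white
from scipy.optimize import minimize
def mask(im,roi):
    x,y,wd,ht=roi;m=np.zeros(im.shape[:2],np.uint8);m[y:y+ht,x:x+wd]=1
    return m*(im.min(2)>110)
mt=mask(b,(300,185,60,50))
r=cv2.minAreaRect(np.argwhere(mt)[:,::-1].astype(np.float32));print(r)
box=cv2.boxPoints(r)
m=env.camera_model('top');T=np.linalg.inv(m['camera_from_world'])
P=[]
for u in box:
    d=T[:3,:3]@np.linalg.inv(m['camera_matrix'])@np.r_[u,1];o=T[:3,3];P.append(o+d*(0.012-o[2])/d[2])
P=np.array(P);print(P,P.mean(0))
for i in range(4):
    e=P[(i+1)%4]-P[i];print(np.linalg.norm(e),np.degrees(np.arctan2(e[1],e[0])))
E
```

```text
((330.096435546875, 210.41387939453125), (29.204362869262695, 33.00701141357422), 59.534454345703125)
[[ 0.5307  0.0753  0.012 ]
 [ 0.5959 -0.0354  0.012 ]
 [ 0.4973 -0.0915  0.012 ]
 [ 0.4333  0.0185  0.012 ]] [ 0.5143 -0.0083  0.012 ]
0.12852878403808993 -59.489642185326694
0.1134818100530252 -150.38056460624858
0.12727345489687986 120.19192883322248
0.11276189620254404 30.252630393959425
```

View pics/c0.png

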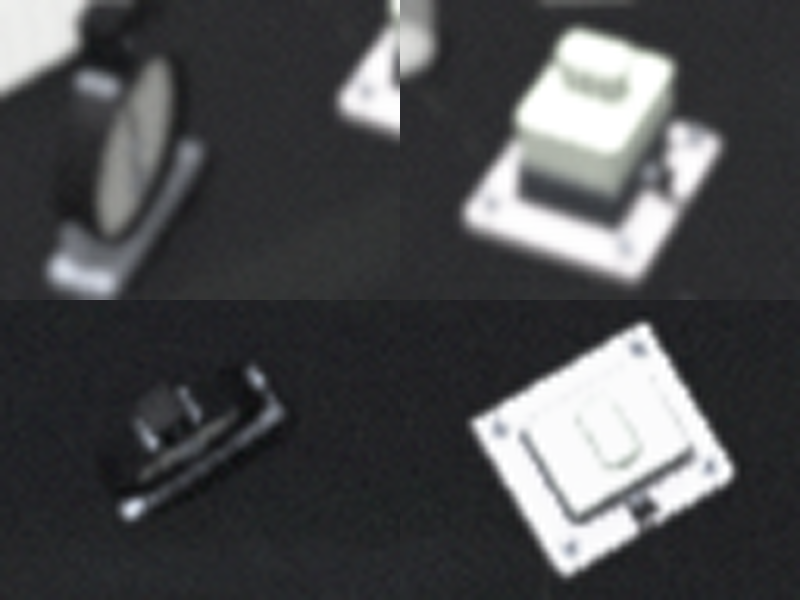

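The crops show the fixture yawed about 30° (bar and plate edges agree, and the crest-to-cap offset rules out 210°). The gauge is yawed about 33° with its dial towards the robot. Next I'll plan the approach to the cap.

```bash
cat >> h.py <<'E'
def R(yaw,tilt=0):  # tool pose for part yaw (deg), part rolled +tilt (rad) about own x; tool x = part x, y=-part y, z down
    from scipy.spatial.transform import Rotation as Q
    return (Q.from_euler('z',yaw,degrees=True)*Q.from_euler('x',tilt)).as_matrix()@np.diag([1,-1,-1.])
def go(P,Rt):
    from scipy.spatial.transform import Rotation as Q
    s=env.state();A=s['tcp_rot'];rv=np.degrees(Q.from_matrix(A.T@Rt).as_rotvec())
    D=np.array(P)-s['position']
    print('t',s['time'],'pos',s['position'],'F',s['contact_force'],'rot deg',rv.round(2),'shift mm now-axes',(A.T@D*1e3).round(1),'target-axes',(Rt.T@D*1e3).round(1))
E
python3 - <<'E'
from h import *
print(env.tcp_to_grasp)
go([.5145,-.010,.22],R(30.2)); go([.5145,-.010,.084],R(30.2))
E
```

```text
0.0187
t 1.1 pos [ 0.1688 -0.6535  0.2227] F [-0.6246 -0.1241 -0.7175] rot deg [ -0.    -0.   -15.72] shift mm now-axes [ 495.6 -536.6    2.7] target-axes [ 622.5 -382.3    2.7]
t 1.1 pos [ 0.1688 -0.6535  0.2227] F [-0.6246 -0.1241 -0.7175] rot deg [ -0.    -0.   -15.72] shift mm now-axes [ 495.6 -536.6  138.7] target-axes [ 622.5 -382.3  138.7]
```

>>> {"name": "move_arm", "arguments": {"commands": [[0, 0, 0, 0, 0, -7.86], [0, 0, 0, 0, 0, -7.86], [34.6, -21.2, 0, 0, 0, 0], [34.6, -21.2, 0, 0, 0, 0], [34.6, -21.2, 0, 0, 0, 0], [34.6, -21.2, 0, 0, 0, 0], [34.6, -21.2, 0, 0, 0, 0], [34.6, -21.2, 0, 0, 0, 0], [34.6, -21.2, 0, 0, 0, 0], [34.6, -21.2, 0, 0, 0, 0], [34.6, -21.2, 0, 0, 0, 0], [34.6, -21.2, 0, 0, 0, 0], [34.6, -21.2, 0, 0, 0, 0], [34.6, -21.2, 0, 0, 0, 0], [34.6, -21.2, 0, 0, 0, 0], [34.6, -21.2, 0, 0, 0, 0], [34.6, -21.2, 0, 0, 0, 0], [34.6, -21.2, 0, 0, 0, 0], [34.6, -21.2, 0, 0, 0, 0], [34.6, -21.2, 0, 0, 0, 0]], "fingers": 60, "squeeze": 15}}

```text
time: 3.1
position: [0.5158, -0.0091, 0.2229]
tcp_rot: [[0.864, 0.503, 0.001], [0.503, -0.864, -0.0], [0.0, 0.001, -1.0]]
contact_force: [0.3, -1.0, 0.6]
gripper_width: 0.0603
grip_force: 0.0
```

```bash
python3 - <<'E'
from h import *
print(env.state()['joint_positions'])
go([.5145,-.010,.085],R(30.2))
E
```

```text
[ 0.3105  0.2533 -0.4836  1.9056  0.1381  1.0144 -1.2772]
t 3.1 pos [ 0.5158 -0.0091  0.2229] F [ 0.2756 -1.0007  0.6209] rot deg [ 0.03 -0.03 -0.02] shift mm now-axes [ -1.6   0.1 137.9] target-axes [ -1.6   0.1 137.9]
```

>>> {"name": "move_arm", "arguments": {"commands": [[-1.6, 0, 20, 0, 0, 0], [0, 0, 30, 0, 0, 0], [0, 0, 30, 0, 0, 0], [0, 0, 25, 0, 0, 0], [0, 0, 20, 0, 0, 0], [0, 0, 12.5, 0, 0, 0], [0, 0, 0, 0, 0, 0], [0, 0, 0, 0, 0, 0]]}}

```text
time: 3.9
position: [0.5143, -0.0112, 0.0857]
tcp_rot: [[0.864, 0.503, 0.001], [0.503, -0.864, 0.0], [0.001, 0.0, -1.0]]
contact_force: [0.8, 0.7, 0.1]
gripper_width: 0.0606
grip_force: 0.0
```

>>> {"name": "move_arm", "arguments": {"commands": [[0, 0, 0, 0, 0, 0], [0, 0, 0, 0, 0, 0], [0, 0, 0, 0, 0, 0], [0, 0, 0, 0, 0, 0], [0, 0, 0, 0, 0, 0], [0, 0, 0, 0, 0, 0]], "fingers": 0}}

```text
time: 4.5
position: [0.5138, -0.0112, 0.0853]
tcp_rot: [[0.864, 0.503, 0.0], [0.503, -0.864, 0.0], [0.0, 0.0, -1.0]]
contact_force: [-0.8, -0.4, 3.4]
gripper_width: 0.0219
grip_force: 15.0
```

>>> {"name": "move_arm", "arguments": {"commands": [[0, 0, -5, 0, 0, 0], [0, 0, -10, 0, 0, 0], [0, 0, -10, 0, 0, 0], [0, 0, -10, 0, 0, 0], [0, 0, -20, 0, 0, 0], [0, 0, -20, 0, 0, 0], [-3, 11, 0, 0, 0, 0], [-8, 22, 0, 0, 0, 0], [-11, 30, 0, 0, 0, 0], [-11, 30, 0, 0, 0, 0], [-11, 30, 0, 0, 0, 0], [-11, 30, 0, 0, 0, 0], [-6, 20, 0, 0, 0, 0], [-3, 8.4, 0, 0, 0, 0], [0, 0, 0, 0, 0, 0], [0, 0, 0, 0, 0, 0]]}}

```text
time: 6.1
position: [0.5494, -0.1991, 0.1598]
tcp_rot: [[0.864, 0.504, -0.001], [0.504, -0.864, 0.001], [-0.0, -0.001, -1.0]]
contact_force: [0.3, 0.7, -0.4]
gripper_width: 0.0218
grip_force: 15.0
```

```bash
python3 - <<'E'
from h import *
a=snap('scene'); b=snap('top')
f=lambda im,x,y,wd,ht:cv2.resize(im[y:y+ht,x:x+wd],(400,300),interpolation=cv2.INTER_CUBIC)
cv2.imwrite('pics/c1.png',np.vstack([np.hstack([f(a,304,200,64,48),f(a,310,170,128,96)]),np.hstack([f(b,298,187,64,48),f(b,310,150,128,96)])])[:,:,::-1])
for c in('scene','top'):
    for t in('fixture','crest','gauge','gauge_grip','gauge_foot','pointer_tip','mark_mid'): find(t,c,n=1)
go([.55,-.20,.040],R(30.2))
E
```

```text
fixture scene pin 0.55 [ 0.5131 -0.0067  0.004 ] [333. 230.]
crest scene pin 0.97 [ 0.5158 -0.0076  0.0765] [333. 215.]
gauge scene pin 0.84 [0.5271 0.2118 0.0033] [280. 253.]
gauge_grip scene pin 0.78 [0.5252 0.2133 0.1491] [277. 223.]
gauge_foot scene pin 0.73 [0.5306 0.2096 0.0003] [280. 252.]
fixture top pin 0.97 [ 0.5117 -0.0058 -0.0022] [329. 211.]
crest top pin 0.81 [ 0.5132 -0.0024  0.0719] [329. 209.]
gauge top pin 0.78 [ 0.5251  0.2176 -0.0038] [272. 208.]
gauge_grip top pin 0.96 [0.5289 0.2196 0.1427] [267. 202.]
gauge_foot top pin 0.76 [0.5247 0.2182 0.0042] [272. 208.]
mark_mid top pin 0.6 [0.69   0.0209 0.003 ] [322. 166.]
t 6.9 pos [ 0.5497 -0.2002  0.1602] F [ 0.3566 -0.014  -0.7045] rot deg [-0.  0.  0.] shift mm now-axes [  0.4  -0.  120.2] target-axes [  0.4  -0.  120.2]
```

View pics/c1.png

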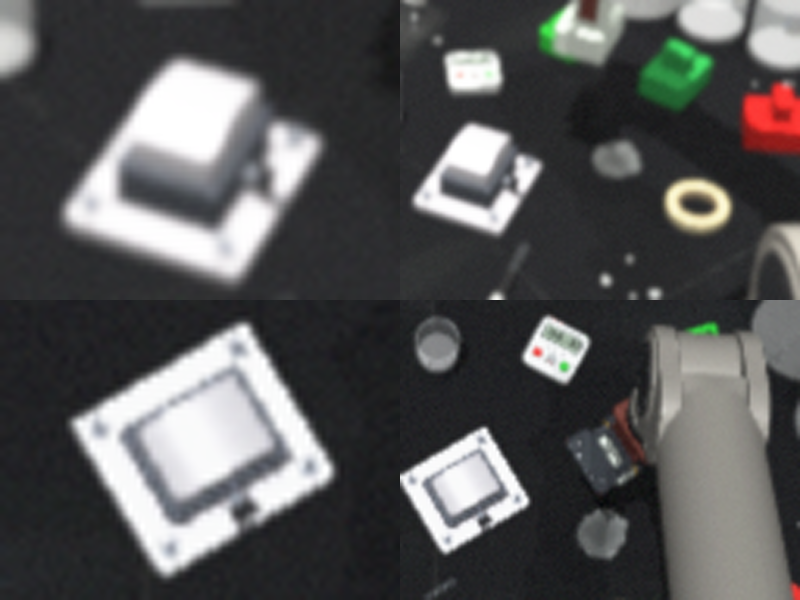

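The coupon is bare, and the cap hangs over a free patch between the timer, the green cap and the clear dish. Now I'll set it down.

>>> {"name": "move_arm", "arguments": {"commands": [[0, 0, 15, 0, 0, 0], [0, 0, 25, 0, 0, 0], [0, 0, 25, 0, 0, 0], [0, 0, 25, 0, 0, 0], [0, 0, 15, 0, 0, 0], [0, 0, 7, 0, 0, 0], [0, 0, 3, 0, 0, 0], [0, 0, 3, 0, 0, 0], [0, 0, 2, 0, 0, 0], [0, 0, 0, 0, 0, 0], [0, 0, 0, 0, 0, 0]]}}

```text
time: 8.0
position: [0.55, -0.2004, 0.0407]
tcp_rot: [[0.864, 0.503, 0.001], [0.503, -0.864, -0.0], [0.001, 0.001, -1.0]]
contact_force: [-0.1, -0.2, -0.2]
gripper_width: 0.0219
grip_force: 15.0
```

>>> {"name": "move_arm", "arguments": {"commands": [[0, 0, 1, 0, 0, 0], [0, 0, 0.5, 0, 0, 0], [0, 0, 0, 0, 0, 0]]}}

```text
time: 8.3
position: [0.5502, -0.2004, 0.0403]
tcp_rot: [[0.864, 0.503, 0.001], [0.503, -0.864, -0.001], [0.0, 0.001, -1.0]]
contact_force: [-3.8, 0.5, 12.4]
gripper_width: 0.0218
grip_force: 15.0
```

>>> {"name": "move_arm", "arguments": {"commands": [[0, 0, 0, 0, 0, 0], [0, 0, 0, 0, 0, 0], [0, 0, 0, 0, 0, 0], [0, 0, -10, 0, 0, 0], [0, 0, -25, 0, 0, 0], [0, 0, -40, 0, 0, 0], [0, 0, -45, 0, 0, 0], [0, 0, -45, 0, 0, 0], [0, 0, -35, 0, 0, 0], [0, 0, 0, 0, 0, 0]], "fingers": 60}}

```text
time: 9.3
position: [0.5528, -0.2007, 0.2451]
tcp_rot: [[0.864, 0.503, 0.01], [0.503, -0.864, -0.003], [0.007, 0.008, -1.0]]
contact_force: [0.1, -0.1, 0.4]
gripper_width: 0.0601
grip_force: 0.0
```

```bash
python3 - <<'E'
from h import *
go([.527,.2155,.24],R(33)); go([.527,.2155,.126],R(33))
# gauge foot yaw from top image: end brightness
b=cv2.imread('pics/t0.png');m=env.camera_model('top');T=np.linalg.inv(m['camera_from_world'])
sub=b[185:233,242:306].min(2);ys,xs=np.where(sub>70)
P=[]
for x,y in zip(xs+242,ys+185):
    d=T[:3,:3]@np.linalg.inv(m['camera_matrix'])@np.r_[x,y,1];o=T[:3,3];p=o+d*(.012-o[2])/d[2];P.append(np.r_[p[:2]*1e3,b[y,x].min(),x,y])
print(np.array(P).round())
# scene refine
a=cv2.imread('pics/s0.png')
for yaw in (28,30,32,34,36):
    y=np.radians(yaw);X=np.array([np.cos(y),np.sin(y),0]);Y=np.array([-np.sin(y),np.cos(y),0]);O=np.array([.526,.2145,.012])
    print(yaw,[px(c,O+sx*X*.018+sy*Y*.058).round(1).tolist() for c in('scene','top') for sx,sy in((-1,-1),(-1,1))])
E
```

```text
t 9.3 pos [ 0.5528 -0.2007  0.2451] F [ 0.1364 -0.148   0.4492] rot deg [ 0.45 -0.39 -2.8 ] shift mm now-axes [ 187.  -372.7    3.5] target-axes [ 205.  -363.1    5.1]
t 9.3 pos [ 0.5528 -0.2007  0.2451] F [ 0.1364 -0.148   0.4492] rot deg [ 0.45 -0.39 -2.8 ] shift mm now-axes [ 186.3 -373.6  117.5] target-axes [ 205.  -363.1  119.1]
[[571. 178. 107. 282. 196.]
 [571. 174.  77. 283. 196.]
 [567. 178. 115. 282. 197.]
 [567. 174. 146. 283. 197.]
 [563. 178.  78. 282. 198.]
 [563. 174. 122. 283. 198.]
 [563. 170.  71. 284. 198.]
 [559. 221.  93. 271. 199.]
 [555. 221.  91. 271. 200.]
 [555. 166.  75. 285. 200.]
 [552. 221.  72. 271. 201.]
 [552. 217.  88. 272. 201.]
 [551. 166.  85. 285. 201.]
 [548. 217.  91. 272. 202.]
 [548. 213.  95. 273. 202.]
 [547. 166. 110. 285. 202.]
 [547. 162.  99. 286. 202.]
 [544. 213. 104. 273. 203.]
 [544. 170. 110. 284. 203.]
 [543. 166. 124. 285. 203.]
 [543. 162.  95. 286. 203.]
 [540. 248.  84. 264. 204.]
 [540. 213.  72. 273. 204.]
 [540. 197.  78. 277. 204.]
 [540. 174.  84. 283. 204.]
 [540. 170. 109. 284. 204.]
 [540. 166.  92. 285. 204.]
 [536. 2
[... 1004 characters left out ...]
9. 251. 175. 263. 217.]
 [489. 247. 157. 264. 217.]
 [489. 243.  90. 265. 217.]
 [489. 239.  73. 266. 217.]
 [486. 258. 106. 261. 218.]
 [486. 254. 192. 262. 218.]
 [486. 250. 208. 263. 218.]
 [485. 247. 142. 264. 218.]
 [485. 243.  72. 265. 218.]
 [482. 258.  82. 261. 219.]
 [482. 254. 149. 262. 219.]
 [482. 250. 146. 263. 219.]
 [482. 247.  76. 264. 219.]]
28 [[292.7, 242.7], [274.7, 264.7], [287.9, 204.6], [261.2, 218.7]]
30 [[292.3, 242.4], [275.3, 264.8], [287.8, 204.0], [261.6, 219.1]]
32 [[291.9, 242.1], [275.9, 264.8], [287.7, 203.5], [262.0, 219.4]]
34 [[291.5, 241.8], [276.5, 264.9], [287.6, 203.0], [262.4, 219.8]]
36 [[291.1, 241.6], [277.1, 264.9], [287.4, 202.5], [262.9, 220.1]]
```

>>> {"name": "move_arm", "arguments": {"commands": [[0, 0, 0, 0, 0, -3.3], [8, -14, 0, 0, 0, 0], [16, -28, 0, 0, 0, 0], [20, -34.5, 0, 0, 0, 0], [20, -34.5, 0, 0, 0, 0], [20, -34.5, 0, 0, 0, 0], [20, -34.5, 0, 0, 0, 0], [20, -34.5, 0, 0, 0, 0], [20, -34.5, 0, 0, 0, 0], [20, -34.5, 0, 0, 0, 0], [20, -34.5, 0, 0, 0, 0], [14, -24, 0, 0, 0, 0], [8, -15, 0, 0, 0, 0], [2, -3, 0, 0, 0, 0], [0, 0, 0, 0, 0, 0], [0, 0, 0, 0, 0, 0]]}}

```text
time: 10.9
position: [0.5243, 0.2136, 0.2383]
tcp_rot: [[0.835, 0.551, -0.001], [0.551, -0.835, -0.001], [-0.001, 0.0, -1.0]]
contact_force: [0.5, -0.3, 0.1]
gripper_width: 0.06
grip_force: 0.0
```

```bash
python3 - <<'E'
from h import *
a=snap('scene'); b=snap('top')
for t in('gauge_grip','gauge'): find(t,'scene');find(t,'top')
f=lambda im,x,y,wd,ht:cv2.resize(im[y:y+ht,x:x+wd],(400,300),interpolation=cv2.INTER_CUBIC)
cv2.imwrite('pics/c2.png',np.hstack([f(a,250,195,64,48),f(a,330,170,96,72)])[:,:,::-1])
go([.5268,.2145,.127],R(33.5))
E
```

```text
gauge_grip scene pin 0.88 [0.5253 0.2148 0.1495] [276. 223.]
gauge scene pin 0.93 [0.5255 0.2102 0.0009] [281. 253.]
gauge top pin 0.6 [ 0.5529 -0.2009 -0.0032] [379. 201.]
t 11.2 pos [0.5246 0.2141 0.2387] F [ 0.0068 -0.5153 -0.4066] rot deg [ 0.01  0.   -0.07] shift mm now-axes [  2.1   0.8 111.7] target-axes [  2.1   0.8 111.7]
```

View pics/c2.png

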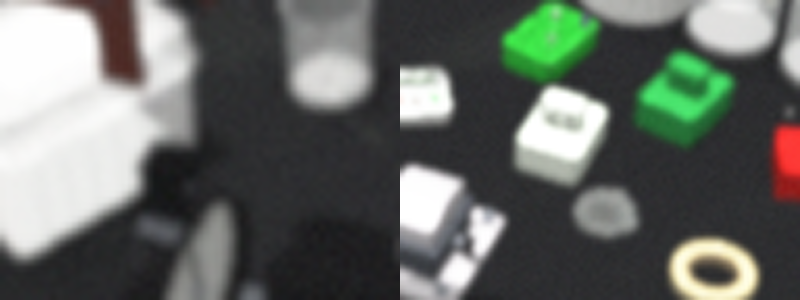

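The cap stands upright on the bench. The gauge grip is below the open fingers, so I'll descend and grip it.

>>> {"name": "move_arm", "arguments": {"commands": [[2, 1, 15, 0, 0, 0], [0, 0, 25, 0, 0, 0], [0, 0, 25, 0, 0, 0], [0, 0, 20, 0, 0, 0], [0, 0, 12, 0, 0, 0], [0, 0, 9, 0, 0, 0], [0, 0, 5, 0, 0, 0], [0, 0, 0, 0, 0, 0], [0, 0, 0, 0, 0, 0]]}}

```text
time: 12.1
position: [0.5271, 0.2153, 0.1283]
tcp_rot: [[0.834, 0.552, 0.001], [0.552, -0.834, 0.0], [0.001, 0.0, -1.0]]
contact_force: [0.2, -0.5, -0.1]
gripper_width: 0.0599
grip_force: 0.0
```

>>> {"name": "move_arm", "arguments": {"commands": [[0, 0, 0, 0, 0, 0], [0, 0, 0, 0, 0, 0], [0, 0, 0, 0, 0, 0], [0, 0, 0, 0, 0, 0], [0, 0, 0, 0, 0, 0], [0, 0, 0, 0, 0, 0]], "fingers": 0, "squeeze": 30}}

```text
time: 12.7
position: [0.5266, 0.2152, 0.1277]
tcp_rot: [[0.834, 0.552, 0.0], [0.552, -0.834, 0.0], [0.0, -0.0, -1.0]]
contact_force: [-0.6, -0.1, -0.3]
gripper_width: 0.0257
grip_force: 29.9
```

>>> {"name": "move_arm", "arguments": {"commands": [[0, 0, -8, 0, 0, 0], [0, 0, -16, 0, 0, 0], [0, 0, -22, 0, 0, 0], [0, 0, -24, 0, 0, 0], [0, 0, -22, 0, 0, 0], [0, 0, -14, 0, 0, 0], [0, 0, -6, 0, 0, 3.3], [-7, 10.5, 0, 0, 0, 0], [-13, 19.5, 0, 0, 0, 0], [-18, 27, 0, 0, 0, 0], [-18, 27, 0, 0, 0, 0], [-18, 27, 0, 0, 0, 0], [-18, 27, 0, 0, 0, 0], [-14, 21, 0, 0, 0, 0], [-10, 15, 0, 0, 0, 0], [-5, 7.5, 0, 0, 0, 0], [-2, 3, 0, 0, 0, 0], [0, 0, 0, 0, 0, 0], [0, 0, 0, 0, 0, 0]]}}

```text
time: 14.6
position: [0.5131, -0.0051, 0.2396]
tcp_rot: [[0.863, 0.505, -0.0], [0.505, -0.863, 0.001], [0.0, -0.001, -1.0]]
contact_force: [0.3, -0.3, -3.4]
gripper_width: 0.0262
grip_force: 29.9
```

```bash
python3 - <<'E'
from h import *
a=snap('scene'); b=snap('top')
for t in('gauge_grip','gauge_foot','gauge','pointer_tip','mark_mid','crest','fixture'): find(t,'scene',n=2);find(t,'top',n=1)
f=lambda im,x,y,wd,ht:cv2.resize(im[y:y+ht,x:x+wd],(780,585),interpolation=cv2.INTER_CUBIC)
print(px('scene',[.5128,-.006,.17]))
cv2.imwrite('pics/c3.png',f(a,310,172,56,42)[:,:,::-1])
go([.5128,-.0060,.2035],R(30.2))
E
```

```text
gauge_grip scene pin 0.72 [ 0.5126 -0.0078  0.2617] [335. 174.]
gauge_grip top pin 0.52 [ 0.5154 -0.0043  0.2571] [331. 201.]
gauge_foot scene pin 0.82 [ 0.5171 -0.0079  0.1125] [333. 208.]
gauge_foot scene pin 0.19 [ 0.5125 -0.0071  0.113 ] [334. 208.]
gauge_foot top pin 0.54 [ 0.5076 -0.002   0.1143] [329. 209.]
gauge scene pin 0.79 [ 0.5135 -0.0073  0.1123] [334. 208.]
gauge top pin 0.6 [ 0.513  -0.0047  0.11  ] [330. 208.]
crest scene pin 0.66 [ 0.5115 -0.0106  0.0769] [335. 216.]
crest top pin 0.43 [ 0.516  -0.0037  0.0725] [329. 208.]
fixture scene pin 0.8 [ 0.5118 -0.0086  0.0037] [334. 230.]
fixture top pin 0.56 [ 0.5139 -0.0057  0.0011] [329. 211.]
[333.836 195.956]
t 15.4 pos [ 0.5131 -0.0063  0.2397] F [-0.7776  0.7931 -3.7459] rot deg [0. 0. 0.] shift mm now-axes [-0.1 -0.4 36.2] target-axes [-0.1 -0.4 36.2]
```

View pics/c3.png

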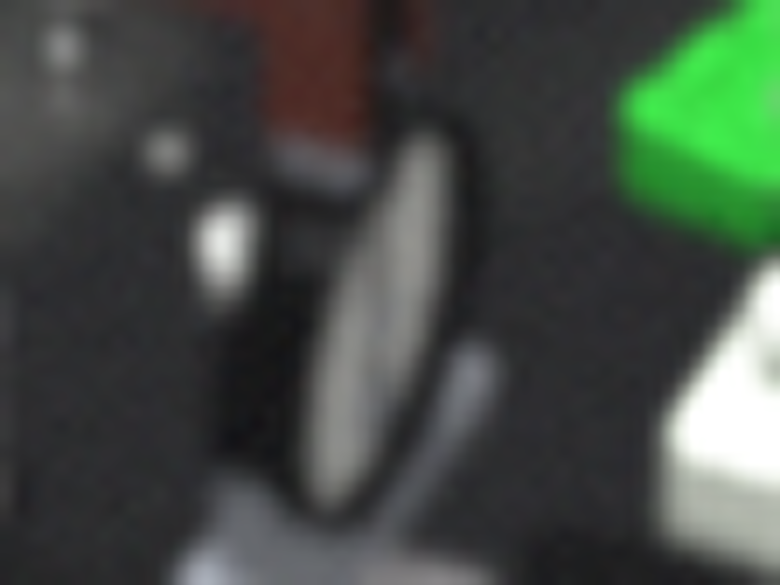

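The dial is seen too edge-on here (dial at about (335,195), mark unreadable). I'll raise the gauge and turn its face to the scene camera to read the mark while it's level.

>>> {"name": "move_arm", "arguments": {"commands": [[0, 0, -20, 0, 0, 0], [2, -12, -25, 0, 0, 0], [4, -26, -25, 0, 0, 0], [5, -36, -20, 0, 0, 0], [5, -36, -12, 0, 0, 0], [5, -36, -8, 0, 0, 0], [5, -36, 0, 0, 0, 0], [4, -24, 0, 0, 0, 0], [2, -14, 0, 0, 0, 0], [0, 0, 0, 0, 0, 4], [0, 0, 0, 0, 0, 7], [0, 0, 0, 0, 0, 8], [0, 0, 0, 0, 0, 8], [0, 0, 0, 0, 0, 8], [0, 0, 0, 0, 0, 8], [0, 0, 0, 0, 0, 7], [0, 0, 0, 0, 0, 5], [0, 0, 0, 0, 0, 0], [0, 0, 0, 0, 0, 0], [0, 0, 0, 0, 0, 0]]}}

```text
time: 17.4
position: [0.4301, 0.2, 0.3497]
tcp_rot: [[0.909, -0.418, 0.0], [-0.418, -0.909, -0.0], [0.0, -0.0, -1.0]]
contact_force: [0.2, 0.1, -2.7]
gripper_width: 0.0258
grip_force: 29.9
```

```bash
python3 - <<'E'
from h import *
fs=np.mean([snap('scene').astype(float) for _ in range(6)],0).astype(np.uint8)
cv2.imwrite('pics/s4.png',fs[:,:,::-1])
for t in('pointer_tip','mark_mid','gauge_foot','gauge_grip'): find(t,'scene',n=2)
s=env.state();Rt=s['tcp_rot']@np.diag([1,-1,-1.]);O=s['position']-Rt@np.array([0,0,.1275])
Pp=lambda y,z,x=-.0145:px('scene',O+Rt@np.array([x,y,z]))
g=[Pp(-.05,.114),Pp(.05,.114),Pp(.05,.014),Pp(-.05,.014)]  # left in view = +y
src=np.float32([g[1],g[0],g[3],g[2]]);S=600
H=cv2.getPerspectiveTransform(src,np.float32([[0,0],[S,0],[S,S],[0,S]]))
cv2.imwrite('pics/d4.png',cv2.warpPerspective(fs,H,(S,S),flags=cv2.INTER_CUBIC)[:,:,::-1]);print(src,s['position'],Rt,s['time'],s['joint_positions'])
E
```

```text
pointer_tip scene pin 0.5 [0.4252 0.2002 0.3335] [292. 193.]
mark_mid scene pin 0.41 [ 0.5521 -0.1966  0.0606] [368. 195.]
gauge_foot scene pin 0.93 [0.4347 0.194  0.2221] [295. 220.]
gauge_grip scene pin 0.88 [0.4293 0.1991 0.3724] [291. 181.]
[[273.722  196.3126]
 [309.6854 192.5198]
 [310.7242 219.0432]
 [276.8576 222.8863]] [0.4301 0.1999 0.3496] [[ 0.9078  0.4194  0.    ]
 [-0.4194  0.9078 -0.    ]
 [-0.     -0.      1.    ]] 17.9 [ 0.0419  0.081  -0.6385  1.8075  0.0505  1.2694 -2.6135]
```

View pics/d4.png

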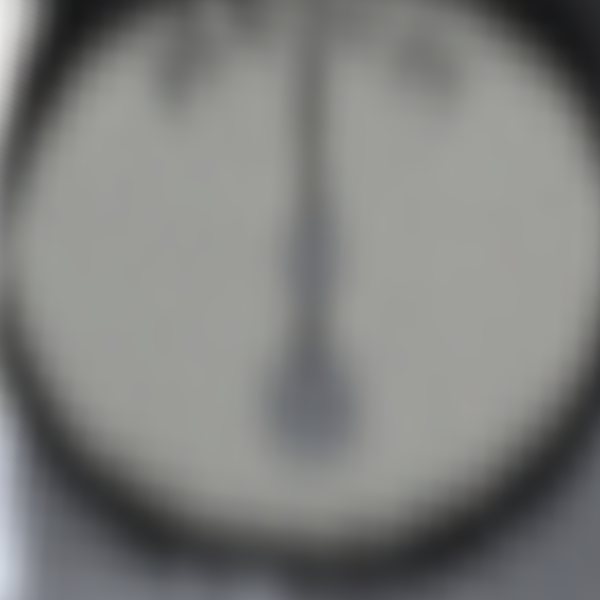

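The warped dial shows the pointer upright, with its hub at about (311,255) and its tip just cut off at the top. Dark features lie left of the tip near (185,70)–(245,15) and right at (430,70). I'll re-warp with more margin and contrast.

```bash
cat >> h.py <<'E'
def dial(fs,name,zoff=.007,yoff=-.002,h=.127,S=600):
    s=env.state();Rt=s['tcp_rot']@np.diag([1,-1,-1.]);O=s['position']-Rt@np.array([0,0,h])
    Pp=lambda y,z:px('scene',O+Rt@np.array([-.0145,y+yoff,z+zoff]))
    src=np.float32([Pp(.055,.119),Pp(-.055,.119),Pp(-.055,.009),Pp(.055,.009)])
    H=cv2.getPerspectiveTransform(src,np.float32([[0,0],[S,0],[S,S],[0,S]]))
    im=cv2.warpPerspective(fs,H,(S,S),flags=cv2.INTER_LANCZOS4)
    cv2.imwrite('pics/'+name,cv2.convertScaleAbs(im,alpha=1.5,beta=-20)); return im
E
python3 - <<'E'
from h import *
fs=np.mean([env.capture('scene').astype(float) for _ in range(6)],0)
im=dial(np.clip(fs,0,255).astype(np.uint8)[:,:,::-1].copy(),'d5.png').min(2).astype(float)
k=600/110
for r in (36,39,42,45,48):
    print(r,[int(cv2.getRectSubPix(im.astype(np.float32),(1,1),(300-r*k*np.sin(a),300-r*k*np.cos(a)))[0,0]) for a in np.arange(-.6,.65,.04)])
E
```

```text
36 [122, 121, 119, 118, 120, 124, 128, 130, 130, 127, 124, 124, 121, 116, 110, 110, 114, 120, 125, 127, 126, 125, 127, 129, 130, 128, 124, 121, 120, 120, 119, 118]
39 [121, 118, 116, 116, 118, 121, 124, 125, 121, 117, 114, 113, 112, 108, 105, 106, 111, 116, 118, 115, 111, 108, 109, 113, 118, 120, 116, 110, 107, 107, 108, 112]
42 [128, 125, 122, 120, 121, 123, 124, 122, 117, 112, 110, 109, 108, 104, 102, 102, 106, 110, 111, 107, 101, 95, 95, 103, 113, 116, 110, 103, 103, 106, 113, 119]
45 [125, 122, 119, 116, 115, 116, 116, 113, 108, 102, 100, 100, 100, 97, 93, 92, 94, 98, 98, 95, 89, 81, 81, 91, 101, 102, 95, 91, 96, 105, 111, 118]
48 [97, 97, 94, 91, 89, 90, 90, 90, 87, 83, 81, 80, 80, 79, 76, 75, 76, 79, 80, 77, 70, 63, 61, 69, 75, 73, 69, 68, 75, 84, 89, 94]
```

View pics/d5.png

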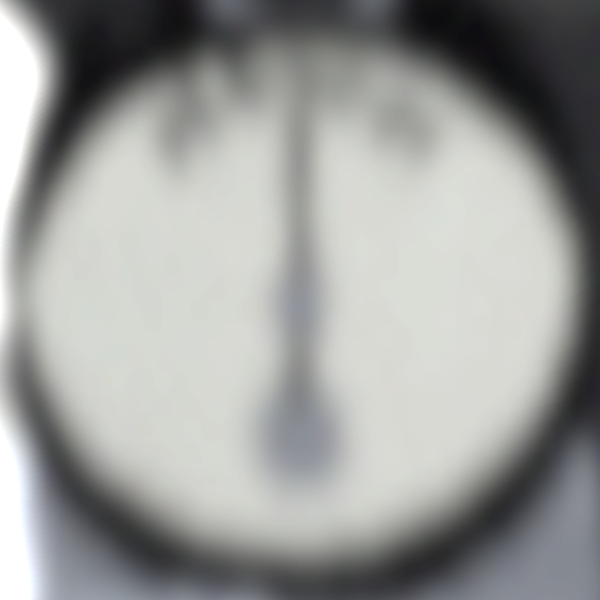

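The fork seems to sit about 0.25–0.48 rad left, but it's blurred with a printed numeral at about (185,125). I'll bring the gauge closer to the camera for a cleaner reading.

>>> {"name": "move_arm", "arguments": {"commands": [[0, 0, -10, 0, 0, -6.6], [0, 0, -15, 0, 0, -6.6], [0, 0, -20, 0, 0, -6.6], [-8, -6, -20, 0, 0, 0], [-16, -11, -20, 0, 0, 0], [-20, -15, -20, 0, 0, 0], [-20, -15, -20, 0, 0, 0], [-20, -15, -20, 0, 0, 0], [-20, -15, -20, 0, 0, 0], [-20, -15, -20, 0, 0, 0], [-18, -12, -15, 0, 0, 0], [-12, -8, -10, 0, 0, 0], [-7, -5, 0, 0, 0, 0], [0, 0, 0, 0, 0, 0], [0, 0, 0, 0, 0, 0], [0, 0, 0, 0, 0, 0]]}}

```text
time: 19.8
position: [0.2808, 0.3296, 0.5589]
tcp_rot: [[0.996, -0.089, -0.001], [-0.089, -0.996, -0.001], [-0.001, 0.001, -1.0]]
contact_force: [0.3, -0.6, -3.5]
gripper_width: 0.0255
grip_force: 29.9
```

```bash
python3 - <<'E'
from h import *
fs=np.mean([env.capture('scene').astype(float) for _ in range(6)],0)
im=dial(np.clip(fs,0,255).astype(np.uint8)[:,:,::-1].copy(),'d6.png')
np.save('fs6.npy',fs)
for t in('pointer_tip','mark_mid','pointer','set_mark'): find(t,'scene',n=2)
s=env.state();print(s['position'],s['tcp_rot'],s['joint_positions'],s['time'])
E
```

```text
Traceback (most recent call last):
  File "h.py", line 12, in find
    for d in getattr(env,f)(t,c)[:n]:
             ~~~~~~~~~~~~~~^^^^^
ValueError: it knows: beaker, bench_timer, cap, cap_grip, crest, fixture, gauge, gauge_foot, gauge_grip, mark_mid, marker_pen, pointer_tip
```

View pics/d6.png

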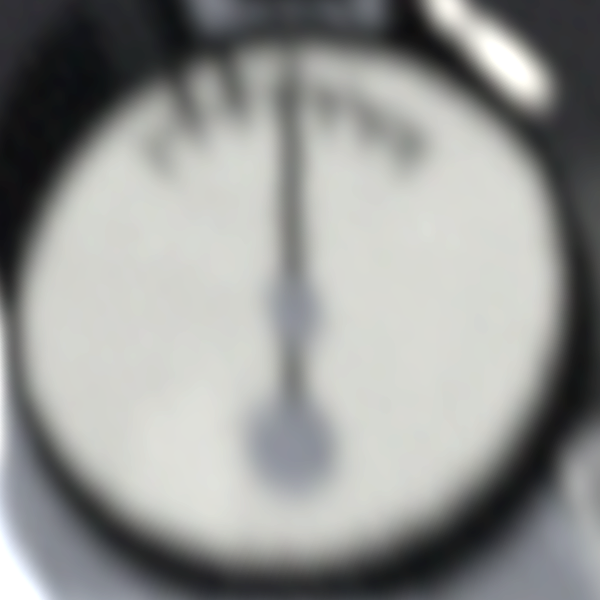

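The two fork arms show at about (190,105) and (235,85) around the pivot (293,305), giving angles of roughly 0.47 and 0.26. I'll refine with polar profiles.

```bash
python3 - <<'E'
from h import *
fs=np.load('fs6.npy');im=dial(np.clip(fs,0,255).astype(np.uint8)[:,:,::-1].copy(),'d6b.png').mean(2).astype(np.float32)
k=600/110;A=np.arange(-.7,.71,.02)
def prof(r,cx=292.5,cy=305): return np.array([cv2.getRectSubPix(im,(1,1),(cx-r*k*np.sin(a),cy-r*k*np.cos(a)))[0,0] for a in A])
for r in (38,40,42,44,46):
    p=prof(r);m=(A>.1)
    d=p-p[::-1]
    print(r,'L',p[A>.1].astype(int),'\n  diff',d[A>.1].astype(int), 'ptr',round(A[abs(A)<.1][p[abs(A)<.1].argmin()],2))
print(A[A>.1].round(2))
E
```

```text
38 L [110 118 122 123 121 116 109 103  98  99 102 108 114 118 121 121 119 114
 108 103 102 104 108 114 119 122 123 124 123 123 122] 
  diff [ -1   8  15  17  14   7  -3 -13 -18 -18 -12  -4   2   7  10   9   5  -1
  -9 -15 -17 -15 -10  -3   3   7   8   7   3  -2  -8] ptr 0.02
40 L [113 119 122 121 118 110 102  93  89  89  95 103 112 118 120 119 114 106
  98  92  92  95 102 109 116 120 123 125 126 126 126] 
  diff [ -2   4   7   6   0  -8 -18 -28 -32 -32 -26 -19 -12  -7  -6 -10 -16 -23
 -32 -39 -40 -36 -29 -21 -15 -10  -8  -7  -9 -12 -15] ptr 0.02
42 L [121 125 126 123 118 110 100  90  84  85  92 103 113 119 121 119 112 101
  91  85  86  93 102 112 120 125 129 132 133 134 135] 
  diff [ -5  -3  -3  -7 -13 -22 -32 -41 -47 -47 -41 -33 -25 -22 -21 -25 -31 -42
 -53 -58 -58 -51 -42 -32 -25 -20 -16 -15 -14 -15 -15] ptr 0.02
44 L [120 123 123 121 115 107  97  86  79  80  88  99 108 113 114 110 102  92
  82  78  81  90 101 111 118 123 126 128 129 131 132] 
  diff [-10  -9 -10 -12 -18 -25 -36 -46 -53 -54 -49 -41 -34 -31 -31 -36 -45 -55
 -65 -69 -66 -57 -46 -36 -30 -25 -22 -21 -20 -19 -18] ptr 0.02
46 L [105 106 105 104 100  94  85  75  69  68  74  84  91  94  93  88  82  73
  66  64  70  80  89  96 101 103 105 106 107 108 109] 
  diff [-11 -11 -11 -13 -16 -21 -31 -41 -50 -52 -48 -42 -37 -37 -39 -45 -53 -64
 -71 -73 -67 -57 -48 -41 -35 -34 -32 -32 -32 -33 -33] ptr 0.02
[0.1  0.12 0.14 0.16 0.18 0.2  0.22 0.24 0.26 0.28 0.3  0.32 0.34 0.36
 0.38 0.4  0.42 0.44 0.46 0.48 0.5  0.52 0.54 0.56 0.58 0.6  0.62 0.64
 0.66 0.68 0.7 ]
```

>>> {"name": "move_arm", "arguments": {"commands": [[0, 0, 0, 4, 0, 0], [0, 0, 0, 6, 0, 0], [0, 0, 0, 6.7, 0, 0], [0, 0, 0, 4, 0, 0], [0, 0, 0, 0, 0, 0], [0, 0, 0, 0, 0, 0], [0, 0, 0, 0, 0, 0], [0, 0, 0, 0, 0, 0], [0, 0, 0, 0, 0, 0], [0, 0, 0, 0, 0, 0], [0, 0, 0, 0, 0, 0], [0, 0, 0, 0, 0, 0], [0, 0, 0, 0, 0, 0], [0, 0, 0, 0, 0, 0]]}}

```text
time: 21.6
position: [0.2799, 0.3305, 0.5597]
tcp_rot: [[0.996, -0.082, 0.031], [-0.087, -0.932, 0.352], [0.0, -0.353, -0.935]]
contact_force: [0.4, -0.2, -4.1]
gripper_width: 0.0256
grip_force: 30.0
```

```bash
python3 - <<'E'
from h import *
fs=np.mean([env.capture('scene').astype(float) for _ in range(6)],0)
np.save('fs7.npy',fs)
im=dial(np.clip(fs,0,255).astype(np.uint8)[:,:,::-1].copy(),'d7.png').mean(2).astype(np.float32)
k=600/110;A=np.arange(-.2,.71,.02)
print(A.round(2))
for r in (25,30,34,38,42,44,46): print(r,[int(cv2.getRectSubPix(im,(1,1),(292.5-r*k*np.sin(a),305-r*k*np.cos(a)))[0,0]) for a in A])
s=env.state();print(s['position'],s['tcp_rot'],s['time'])
E
```

```text
[-0.2  -0.18 -0.16 -0.14 -0.12 -0.1  -0.08 -0.06 -0.04 -0.02 -0.    0.02
  0.04  0.06  0.08  0.1   0.12  0.14  0.16  0.18  0.2   0.22  0.24  0.26
  0.28  0.3   0.32  0.34  0.36  0.38  0.4   0.42  0.44  0.46  0.48  0.5
  0.52  0.54  0.56  0.58  0.6   0.62  0.64  0.66  0.68  0.7 ]
25 [155, 155, 155, 155, 155, 156, 156, 156, 156, 156, 156, 156, 156, 156, 157, 156, 156, 156, 156, 156, 155, 154, 152, 150, 148, 144, 139, 132, 125, 117, 108, 102, 97, 96, 97, 103, 109, 117, 125, 133, 139, 143, 147, 150, 151, 152]
30 [144, 145, 144, 144, 143, 143, 143, 144, 146, 148, 149, 151, 151, 151, 150, 149, 148, 147, 148, 150, 151, 152, 153, 153, 152, 150, 146, 140, 131, 120, 110, 102, 98, 98, 103, 109, 119, 127, 135, 141, 146, 148, 150, 151, 152, 152]
34 [117, 117, 117, 115, 114, 114, 114, 116, 120, 124, 128, 133, 136, 137, 136, 133, 129, 126, 125, 126, 130, 135, 139, 142, 143, 142, 139, 132, 121, 111, 101, 96, 96, 100, 108, 118, 127, 133, 136, 138, 138, 138, 139, 141, 144, 146]
38 [116, 114, 112, 110, 109, 111, 111, 110, 111, 110, 109, 109, 111, 113, 115, 117, 117, 116, 114, 112, 111, 111, 112, 112, 1
[... 167 characters left out ...]
34, 132, 131, 131, 131, 132, 132, 132, 129, 125, 119, 112, 102, 89, 77, 68, 63, 64, 70, 80, 91, 98, 99, 95, 89, 85, 87, 93, 104, 115, 123, 128, 129, 129]
44 [150, 150, 149, 147, 146, 145, 145, 144, 143, 141, 140, 139, 137, 137, 136, 136, 136, 136, 136, 135, 134, 131, 126, 118, 105, 90, 76, 66, 64, 68, 77, 87, 94, 97, 93, 86, 79, 78, 83, 94, 107, 118, 124, 128, 129, 131]
46 [134, 134, 132, 130, 129, 127, 125, 124, 123, 122, 121, 120, 120, 120, 121, 121, 122, 122, 123, 124, 123, 122, 118, 111, 99, 86, 72, 63, 62, 67, 77, 85, 90, 88, 83, 75, 69, 70, 79, 91, 103, 109, 113, 115, 118, 120]
[0.2799 0.3305 0.5597] [[ 0.9962 -0.0815  0.0308]
 [-0.0872 -0.9319  0.3521]
 [ 0.     -0.3534 -0.9355]] 21.9
```

View pics/d7.png

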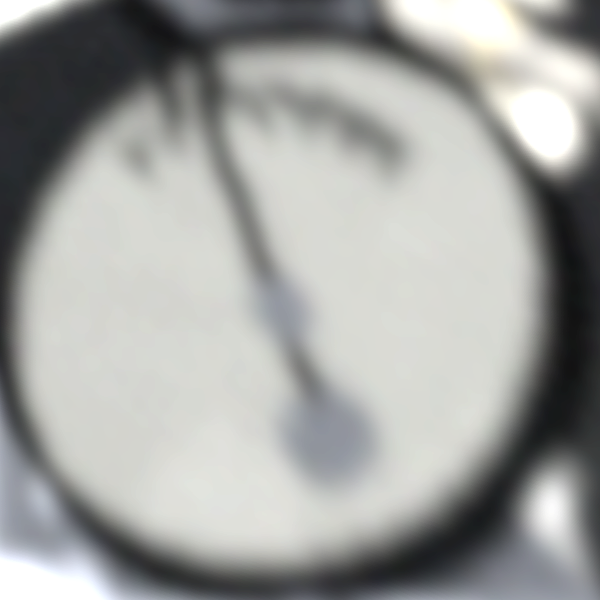

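The pivot now sits at about (281,308), the pointer stands near the inner arm (blob at about (207,75)) and the outer arm is at (172,95). I'll recompute about the right pivot.

```bash
python3 - <<'E'
from h import *
from scipy.signal import argrelmin
k=600/110;A=np.arange(-.3,.71,.01)
s=env.state()
for f in ('fs6.npy','fs7.npy'):
    fs=np.load(f)
    if f=='fs6.npy':  # rebuild warp at level pose: reuse file written then
        im=cv2.imread('pics/d6b.png')
    else: im=cv2.imread('pics/d7.png')
    g=im.mean(2).astype(np.float32)
    # pivot: centroid of dial ellipse from threshold
    m=(cv2.GaussianBlur(g,(0,0),3)>110).astype(np.uint8); m[:60]=0
    c=max(cv2.findContours(m,0,2)[0],key=cv2.contourArea) ; 
    roi=g[255:355,240:330];yy,xx=np.mgrid[255:355,240:330]
    # hub: darkest symmetric blob, row-wise pointer line fit above and below
    L=[]
    for y in list(range(170,260,4))+list(range(335,375,4)):
        row=g[y,150:400];wt=np.clip(np.median(row)-15-row,0,None);
        if wt.sum()>0:L.append((y,150+(wt*np.arange(250)).sum()/wt.sum()))
    L=np.array(L);pf=np.polyfit(L[:,0],L[:,1],1);print(f,'line slope->angle',-np.arctan(-pf[0]),'resid',np.std(L[:,1]-np.polyval(pf,L[:,0])))
    hub=[(x,y) for y in range(280,335) for x in range(250,330) if g[y,x]<150]
    h=np.mean(hub,0);h[0]=np.polyval(pf,h[1]);print('hub',h)
    for r in (25,30,34,38,42,44,46):
        p=np.array([cv2.getRectSubPix(g,(1,1),(h[0]-r*k*np.sin(a),h[1]-r*k*np.cos(a)))[0,0] for a in A])
        i=argrelmin(p,order=3)[0];print(r,[(round(A[j],2),int(p[j])) for j in i])
E
```

```text
fs6.npy line slope->angle 0.025539674916826304 resid 2.0777840864961905
hub [292.8399 304.593 ]
25 [(np.float64(0.01), 126), (np.float64(0.34), 211), (np.float64(0.49), 211), (np.float64(0.66), 207)]
30 [(np.float64(0.01), 124), (np.float64(0.29), 207), (np.float64(0.53), 205)]
34 [(np.float64(-0.18), 165), (np.float64(0.02), 117), (np.float64(0.27), 175), (np.float64(0.51), 178)]
38 [(np.float64(0.02), 106), (np.float64(0.27), 126), (np.float64(0.5), 133)]
42 [(np.float64(-0.25), 178), (np.float64(0.01), 126), (np.float64(0.27), 105), (np.float64(0.49), 107)]
44 [(np.float64(-0.24), 178), (np.float64(0.01), 131), (np.float64(0.27), 98), (np.float64(0.48), 97)]
46 [(np.float64(-0.19), 152), (np.float64(0.01), 116), (np.float64(0.28), 81), (np.float64(0.48), 76)]
fs7.npy line slope->angle 0.33497791055298326 resid 4.704613390122192
hub [270.8765 283.8915]
25 [(np.float64(-0.27), 206), (np.float64(0.01), 206), (np.float64(0.37), 126)]
30 [(np.float64(-0.23), 161), (np.float64(0.05), 164), (np.float64(0.36), 119), (np.float64(0.57), 174)]
34 [(np.float64(-0.26), 137), (np.float64(0.33), 92), (np.float64(0.54), 133)]
38 [(np.float64(-0.27), 190), (np.float64(-0.03), 177), (np.float64(0.3), 75), (np.float64(0.5), 99)]
42 [(np.float64(0.08), 158), (np.float64(0.3), 67), (np.float64(0.49), 70)]
44 [(np.float64(0.01), 109), (np.float64(0.11), 106), (np.float64(0.3), 48), (np.float64(0.48), 49), (np.float64(0.63), 80)]
46 [(np.float64(-0.04), 67), (np.float64(0.01), 67), (np.float64(0.34), 36), (np.float64(0.46), 36), (np.float64(0.65), 50)]
```

```bash
python3 - <<'E'
from h import *
k=600/110
a=cv2.imread('pics/d6b.png').mean(2).astype(np.float32);b=cv2.imread('pics/d7.png').mean(2).astype(np.float32)
# ellipse of dial face in both -> alignment init ; ECC with mask avoiding surroundings and pointer
msk=np.zeros((600,600),np.uint8);cv2.circle(msk,(293,305),262,255,-1)
cv2.ellipse(msk,(293,305),(300,300),0,-90-30,-90+8,0,-1); cv2.ellipse(msk,(293,305),(200,200),0,0,360,0,-1)
W=np.float32([[1,0,-12],[0,1,3]])
cc,W=cv2.findTransformECC(a,b,W,cv2.MOTION_EUCLIDEAN,(3,300,1e-6),msk,9);print(cc,W)
b2=cv2.warpAffine(b,W,(600,600),flags=cv2.INTER_LINEAR|cv2.WARP_INVERSE_MAP)
A=np.arange(.1,.62,.02);h=(292.8,304.6);P=lambda g,r:np.array([cv2.getRectSubPix(g,(1,1),(h[0]-r*k*np.sin(t),h[1]-r*k*np.cos(t)))[0,0] for t in A])
print(A.round(2))
for r in (20,25,30,34,38,41,44,46):
    p,q=P(a,r),P(b2,r);d=np.clip(p-q,0,None);d=d*(d>.3*d.max())
    print(r,(p-q).astype(int),'c',((A*d).sum()/d.sum()).round(3))
E
```

```text
0.9627113823566252 [[  0.9741   0.2261 -75.8118]
 [ -0.2261   0.9741  76.0481]]
[0.1  0.12 0.14 0.16 0.18 0.2  0.22 0.24 0.26 0.28 0.3  0.32 0.34 0.36
 0.38 0.4  0.42 0.44 0.46 0.48 0.5  0.52 0.54 0.56 0.58 0.6 ]
20 [18 28 36 40 42 41 38 31 26 20 15 11  8  5  3  3  2  2  2  1  0  0 -1 -2
 -2 -2] c 0.194
25 [32 50 61 65 63 56 47 36 27 19 14  9  6  3  1  2  3  4  4  2  2  2  1  0
  0  0] c 0.18
30 [34 55 68 70 63 53 40 27 18 11  7  5  4  4  3  2  1  0  0 -1 -1 -1  0  0
  0 -1] c 0.166
34 [ 32  52  60  55  44  28  11   0  -3  -3   0   4   7   8   5   2  -2  -7
 -11 -11  -9  -5  -2   1   0  -1] c 0.148
38 [ 49  57  55  43  27  11  -1  -8 -11  -9  -4  -1   0  -3  -7 -11 -15 -21
 -26 -26 -22 -18 -14 -14 -16 -22] c 0.135
41 [ 76  71  58  42  28  19  12   7   1  -2  -5  -6  -8  -9 -11 -15 -24 -38
 -51 -58 -58 -51 -41 -34 -29 -27] c 0.131
44 [ 73  62  49  38  31  29  25  18   6  -4 -12 -13 -10  -8 -10 -18 -33 -49
 -66 -73 -69 -55 -40 -28 -21 -16] c 0.145
46 [ 57  46  34  28  28  30  26  19   5  -8 -15 -14 -11  -6 -10 -18 -30 -45
 -56 -58 -50 -37 -24 -16 -10  -8] c 0.156
```

```bash
python3 - <<'E'
from h import *
k=600/110
a=cv2.imread('pics/d6b.png').mean(2).astype(np.float32);b=cv2.imread('pics/d7.png').mean(2).astype(np.float32)
h=(292.8,304.6);A=np.arange(.1,.62,.02);P=lambda g,r:np.array([cv2.getRectSubPix(g,(1,1),(h[0]-r*k*np.sin(t),h[1]-r*k*np.cos(t)))[0,0] for t in A])
tot=None
for name,(x0,x1,y0,y1) in {'ticksR':(310,440,75,190),'outer arm+L':(120,205,90,190),'both':None or (0,0,0,0)}.items():
    msk=np.zeros((600,600),np.uint8)
    if x1: msk[y0:y1,x0:x1]=255
    else: msk[75:190,318:440]=255;msk[95:190,120:205]=255
    for mot in (cv2.MOTION_TRANSLATION,):
        W=np.float32([[1,0,-12],[0,1,3]])
        try: cc,W=cv2.findTransformECC(a,b,W,mot,(3,300,1e-6),msk,5)
        except cv2.error as e: print(name,'fail');continue
        b2=cv2.warpAffine(b,W,(600,600),flags=cv2.INTER_LINEAR|cv2.WARP_INVERSE_MAP)
        print(name,round(cc,3),W[:,2])
        for r in (20,25,30,34,38,41,44):
            p,q=P(a,r),P(b2,r);d=np.clip(p-q,0,None);d=d*(d>.4*d.max());print(r,(p-q).astype(int)[::2],'c',((A*d).sum()/d.sum()).round(3))
E
```

```text
ticksR 0.836 [-16.5653   1.1156]
20 [-56 -29   1  33  59  77  83  76  61  41  23  11   5] c 0.347
25 [-48 -21   2  24  48  73  87  81  63  38  19   7   0] c 0.351
30 [-34 -13  -2   7  27  58  80  77  54  28  10   3   2] c 0.359
34 [-9  3  0 -6  7 40 65 60 34  9  2  6 10] c 0.358
38 [-4 17 17  6  8 35 53 39 17  2  0  1 -1] c 0.347
41 [-15   1   8   9  19  43  55  40  25  14   2  -7 -12] c 0.346
44 [-23 -15 -12  -4  10  32  41  29  22  14   0  -5   2] c 0.354
outer arm+L 0.918 [-19.0382  -0.0224]
20 [-53 -23   9  42  66  80  82  69  52  32  17   7   3] c 0.329
25 [-47 -19   6  30  56  79  87  77  55  32  15   5   0] c 0.34
30 [-34 -13   0  13  37  67  81  71  47  23   9   4   3] c 0.348
34 [-9  3  1  0 18 50 66 55 30 10  7  9 11] c 0.348
38 [-3 17 20 14 19 41 50 34 18  9  3  0 -4] c 0.315
41 [-16   1  11  17  26  42  48  36  29  19   0 -14 -15] c 0.34
44 [-20 -13  -6   4  16  31  36  31  29  18  -3  -6   6] c 0.36
both 0.864 [-17.816    0.3184]
20 [-55 -26   5  37  63  79  83  73  57  37  20   9   4] c 0.338
25 [-48 -20   3  26  51  76  87  79  59  35  17   6   0] c 0.348
30 [-34 -13  -1  10  32  62  81  75  50  25   9   4   3] c 0.356
34 [-8  3  0 -3 13 46 66 58 33 10  4  8 11] c 0.351
38 [-4 17 19 10 14 39 52 36 17  6  2  0 -2] c 0.34
41 [-16   0   9  12  22  43  52  37  27  16   1 -10 -13] c 0.346
44 [-22 -14  -9   0  13  32  39  30  26  16  -1  -5   5] c 0.362
```

>>> {"name": "move_arm", "arguments": {"commands": [[0, 0, 0, -4, 0, 0], [0, 0, 0, -6, 0, 0], [0, 0, 0, -6.7, 0, 0], [0, 0, 0, -4, 0, 0], [0, 0, 0, 0, 0, -5], [0, 0, 0, 0, 0, -8], [0, 0, 0, 0, 0, -8], [0, 0, 0, 0, 0, -8], [0, 0, 0, 0, 0, -6.2], [0, 0, 0, 0, 0, 0]]}}

```text
time: 22.9
position: [0.28, 0.3308, 0.5597]
tcp_rot: [[0.864, 0.504, -0.0], [0.504, -0.864, 0.001], [0.0, -0.001, -1.0]]
contact_force: [-0.2, -0.1, -2.9]
gripper_width: 0.0259
grip_force: 30.0
```

```bash
python3 - <<'E'
from h import *
go([.45,.16,.40],R(30.2))
go([.5128,-.006,.24],R(30.2))
print(env.state()['joint_positions'])
E
```

```text
t 22.9 pos [0.28   0.3308 0.5597] F [-0.157  -0.143  -2.8584] rot deg [-0.05 -0.02  0.05] shift mm now-axes [ 60.8 233.3 159.5] target-axes [ 61.  233.1 159.7]
t 22.9 pos [0.28   0.3308 0.5597] F [-0.157  -0.143  -2.8584] rot deg [-0.05 -0.02  0.05] shift mm now-axes [ 31.3 408.4 319.4] target-axes [ 31.8 408.2 319.7]
[-0.0956 -0.0369 -0.8532  1.4549 -0.0287  1.7103 -1.9953]
```

>>> {"name": "move_arm", "arguments": {"commands": [[4, 12, 8, 0, 0, 0], [7, 26, 18, 0, 0, 0], [9, 33, 23, 0, 0, 0], [9, 34, 23, 0, 0, 0], [9, 34, 23, 0, 0, 0], [9, 34, 23, 0, 0, 0], [8, 32, 22, 0, 0, 0], [6, 28, 20, 0, 0, 0], [-2, 28, 24, 0, 0, 0], [-5, 31, 28, 0, 0, 0], [-6, 33, 30, 0, 0, 0], [-6, 31, 28, 0, 0, 0], [-5, 24, 22, 0, 0, 0], [-3.3, 17, 17, 0, 0, 0], [-2, 8.4, 8, 0, 0, 0], [0, 3, 2.5, 0, 0, 0], [0, 0, 0, 0, 0, 0], [0, 0, 0, 0, 0, 0], [0, 0, 0, 0, 0, 0]]}}

```text
time: 24.8
position: [0.5132, -0.0054, 0.2412]
tcp_rot: [[0.864, 0.504, 0.002], [0.504, -0.864, 0.0], [0.002, 0.001, -1.0]]
contact_force: [0.4, -0.1, -3.5]
gripper_width: 0.0259
grip_force: 30.0
```

```bash
python3 - <<'E'
from h import *
snap('scene');snap('top')
for t in('gauge_foot','gauge','crest','gauge_grip','fixture'): find(t,'scene',n=1);find(t,'top',n=1)
go([.5128,-.006,.204],R(30.2))
E
```

```text
gauge_foot scene pin 0.69 [ 0.5173 -0.0084  0.113 ] [333. 208.]
gauge_foot top pin 0.59 [ 0.6934 -0.1255 -0.0026] [359. 166.]
gauge scene pin 0.93 [ 0.5144 -0.0069  0.1151] [334. 208.]
gauge top pin 0.49 [ 0.5124 -0.0036  0.1129] [330. 208.]
crest scene pin 0.67 [0.3652 0.0588 0.0058] [343. 263.]
crest top pin 0.45 [ 0.5137 -0.0006  0.0733] [328. 209.]
gauge_grip scene pin 0.81 [ 0.5116 -0.0074  0.2643] [335. 174.]
gauge_grip top pin 0.4 [ 0.5179 -0.0059  0.2574] [331. 200.]
fixture scene pin 0.82 [ 0.5099 -0.0104  0.003 ] [335. 231.]
fixture top pin 0.59 [ 0.5142 -0.004   0.0001] [329. 211.]
t 25.4 pos [ 0.5128 -0.0065  0.2401] F [-0.6065  0.0928 -3.2801] rot deg [-0.  0. -0.] shift mm now-axes [ 0.3 -0.4 36.1] target-axes [ 0.3 -0.4 36.1]
```

>>> {"name": "move_arm", "arguments": {"commands": [[0, 0, 8, 0, 0, 0], [0, 0, 10, 0, 0, 0], [0, 0, 8, 0, 0, 0], [0, 0, 5, 0, 0, 0], [0, 0, 2, 0, 0, 0], [0, 0, 1, 0, 0, 0], [0, 0, 1, 0, 0, 0], [0, 0, 1, 0, 0, 0], [0, 0, 0.5, 0, 0, 0], [0, 0, 0, 0, 0, 0], [0, 0, 0, 0, 0, 0]]}}

```text
time: 26.5
position: [0.5128, -0.0065, 0.2038]
tcp_rot: [[0.864, 0.503, 0.0], [0.503, -0.864, -0.0], [0.0, 0.0, -1.0]]
contact_force: [-0.0, -0.7, -3.5]
gripper_width: 0.0261
grip_force: 30.0
```

>>> {"name": "move_arm", "arguments": {"commands": [[0, 0, 0.5, 0, 0, 0], [0, 0, 0.5, 0, 0, 0], [0, 0, 0, 0, 0, 0], [0, 0, 0, 0, 0, 0]]}}

```text
time: 26.9
position: [0.5128, -0.0065, 0.2027]
tcp_rot: [[0.864, 0.503, 0.0], [0.503, -0.864, -0.0], [0.0, 0.0, -1.0]]
contact_force: [0.7, 0.7, -3.3]
gripper_width: 0.0259
grip_force: 30.0
```

>>> {"name": "move_arm", "arguments": {"commands": [[0, 0, 0.5, 0, 0, 0], [0, 0, 0, 0, 0, 0], [0, 0, 0, 0, 0, 0]]}}

```text
time: 27.2
position: [0.5129, -0.0065, 0.2025]
tcp_rot: [[0.864, 0.503, 0.0], [0.503, -0.864, -0.0], [0.0, 0.0, -1.0]]
contact_force: [-1.2, 0.2, 1.7]
gripper_width: 0.0256
grip_force: 30.0
```

>>> {"name": "move_arm", "arguments": {"commands": [[0, 0, 0.5, 0, 0, 0], [0, 0, 0, 0, 0, 0], [0, 0, 0, 0, 0, 0]]}}

```text
time: 27.5
position: [0.513, -0.0064, 0.2025]
tcp_rot: [[0.864, 0.503, 0.001], [0.503, -0.864, -0.0], [0.001, 0.001, -1.0]]
contact_force: [-3.6, 0.0, 6.0]
gripper_width: 0.026
grip_force: 30.0
```

Contact is at exactly the expected height, with the foot level on the crest and pressing about 9 N. I'll hold level briefly and work out the rolling steps.

>>> {"name": "move_arm", "arguments": {"commands": [[0, 0, 0, 0, 0, 0], [0, 0, 0, 0, 0, 0], [0, 0, 0, 0, 0, 0], [0, 0, 0, 0, 0, 0], [0, 0, 0, 0, 0, 0], [0, 0, 0, 0, 0, 0], [0, 0, 0, 0, 0, 0], [0, 0, 0, 0, 0, 0], [0, 0, 0, 0, 0, 0], [0, 0, 0, 0, 0, 0]]}}

```text
time: 28.5
position: [0.513, -0.0064, 0.2025]
tcp_rot: [[0.864, 0.503, 0.001], [0.503, -0.864, -0.0], [0.0, 0.001, -1.0]]
contact_force: [-3.5, -0.7, 6.1]
gripper_width: 0.0257
grip_force: 30.0
```

```bash
python3 - <<'E'
from h import *
Rr,h,N=.075,.1275,18;th=np.linspace(0,.372,N+1)
n=lambda a:np.array([-np.sin(a),np.cos(a)]);t=lambda a:np.array([np.cos(a),np.sin(a)])
T=lambda a:(Rr+h)*n(a)+Rr*a*t(a)
print(np.degrees(th[1]),[[round(-1e3*(T(b)-T(a))@t(a),2),round(-1e3*(T(b)-T(a))@n(a),2)] for a,b in zip(th,th[1:])])
s=env.state();print(s['contact_force'],s['wrist_torque'],s['tcp_rot'].T@s['wrist_torque'],s['tcp_rot'].T@s['contact_force'])
E
```

```text
1.1841127766037014 [[np.float64(2.64), np.float64(0.01)], [np.float64(2.64), np.float64(-0.02)], [np.float64(2.64), np.float64(-0.05)], [np.float64(2.64), np.float64(-0.08)], [np.float64(2.64), np.float64(-0.12)], [np.float64(2.64), np.float64(-0.15)], [np.float64(2.64), np.float64(-0.18)], [np.float64(2.64), np.float64(-0.21)], [np.float64(2.64), np.float64(-0.25)], [np.float64(2.64), np.float64(-0.28)], [np.float64(2.64), np.float64(-0.31)], [np.float64(2.64), np.float64(-0.34)], [np.float64(2.64), np.float64(-0.37)], [np.float64(2.64), np.float64(-0.41)], [np.float64(2.64), np.float64(-0.44)], [np.float64(2.64), np.float64(-0.47)], [np.float64(2.64), np.float64(-0.5)], [np.float64(2.64), np.float64(-0.53)]]
[-3.4576 -0.6933  6.057 ] [-0.0568  0.8484  0.0654] [ 0.3777 -0.7618 -0.0656] [-3.3341 -1.1365 -6.0593]
```

>>> {"name": "move_arm", "arguments": {"commands": [[0, 2.64, 0, 1.184, 0, 0], [0, 2.64, 0, 1.184, 0, 0], [0, 2.64, -0.05, 1.184, 0, 0], [0, 2.64, -0.08, 1.184, 0, 0], [0, 2.64, -0.12, 1.184, 0, 0], [0, 2.64, -0.15, 1.184, 0, 0], [0, 2.64, -0.18, 1.184, 0, 0], [0, 2.64, -0.21, 1.184, 0, 0], [0, 2.64, -0.25, 1.184, 0, 0], [0, 0, 0, 0, 0, 0], [0, 0, 0, 0, 0, 0]]}}

```text
time: 29.6
position: [0.5253, -0.0274, 0.2013]
tcp_rot: [[0.865, 0.494, -0.092], [0.502, -0.85, 0.161], [0.001, -0.186, -0.983]]
contact_force: [-1.5, 0.7, 5.6]
gripper_width: 0.0258
grip_force: 30.0
```

```bash
python3 - <<'E'
from h import *
s=env.state();print(s['tcp_rot'].T@s['contact_force'],s['tcp_rot'].T@s['wrist_torque'],np.arcsin(-s['tcp_rot'][2,1]))
E
```

```text
[-0.8933 -2.3765 -5.2098] [ 0.3591 -0.5569  0.0251] 0.18670618019199817
```

Force is steady, so I'll roll the rest.

>>> {"name": "move_arm", "arguments": {"commands": [[0, 2.64, -0.28, 1.184, 0, 0], [0, 2.64, -0.31, 1.184, 0, 0], [0, 2.64, -0.34, 1.184, 0, 0], [0, 2.64, -0.37, 1.184, 0, 0], [0, 2.64, -0.41, 1.184, 0, 0], [0, 2.64, -0.44, 1.184, 0, 0], [0, 2.64, -0.47, 1.184, 0, 0], [0, 2.64, -0.5, 1.184, 0, 0], [0, 2.64, -0.53, 1.184, 0, 0], [0, 0, 0, 0, 0, 0], [0, 0, 0, 0, 0, 0], [0, 0, 0, 0, 0, 0], [0, 0, 0, 0, 0, 0], [0, 0, 0, 0, 0, 0], [0, 0, 0, 0, 0, 0], [0, 0, 0, 0, 0, 0], [0, 0, 0, 0, 0, 0], [0, 0, 0, 0, 0, 0], [0, 0, 0, 0, 0, 0]]}}

```text
time: 31.5
position: [0.5372, -0.0482, 0.1981]
tcp_rot: [[0.864, 0.469, -0.182], [0.503, -0.806, 0.313], [0.001, -0.362, -0.932]]
contact_force: [3.3, -4.9, 4.2]
gripper_width: 0.0258
grip_force: 30.0
```

```bash
python3 - <<'E'
from h import *
s=env.state();print(s['tcp_rot'].T@s['contact_force'],s['tcp_rot'].T@s['wrist_torque'],np.arcsin(-s['tcp_rot'][2,1]),s['tcp_rot'][2])
fs=np.mean([env.capture('scene').astype(float) for _ in range(6)],0)
im=dial(np.clip(fs,0,255).astype(np.uint8)[:,:,::-1].copy(),'d8.png',zoff=0,yoff=0)
for t in ('pointer_tip','mark_mid','gauge_foot'): find(t,'scene',n=2)
E
```

```text
[ 0.4046  3.971  -6.0983] [-1.6796  0.0433  0.0493] 0.37068622179838084 [ 0.0006 -0.3623 -0.9321]
mark_mid scene pin 0.47 [0.3653 0.0599 0.006 ] [342. 263.]
mark_mid scene pin 0.36 [ 0.5107 -0.0107  0.001 ] [335. 231.]
gauge_foot scene pin 0.81 [ 0.5178 -0.0136  0.0743] [334. 215.]
```

View pics/d8.png

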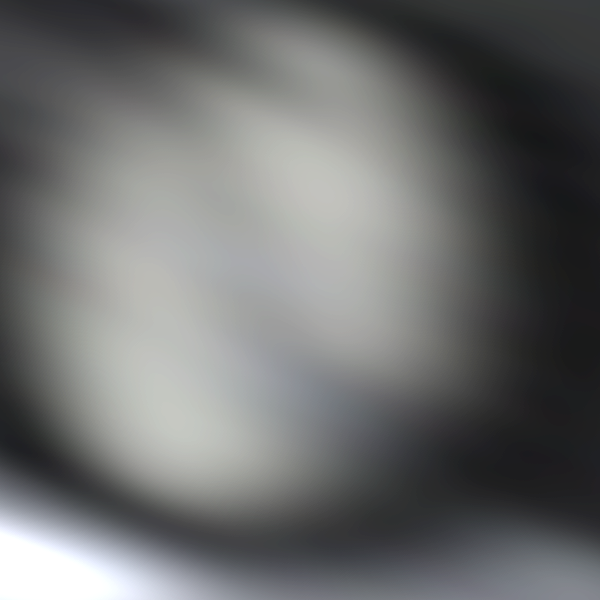

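```bash
python3 - <<'E'
from h import *
s=env.state();print(s['time'],s['contact_force'],s['joint_velocities'].__abs__().max() if hasattr(s['joint_velocities'],'__abs__') else '')
print(env.finish_job())
E
```

```text
31.95 [ 2.2373 -4.708   4.624 ] 0.0014571190764545775
the job is handed in; nothing more can be done
None
```

The job is handed in: the cap is upright on the open bench, and the gauge is held rocked to about 0.37 rad on the crown with about 9 N of press. I set that angle from reading the fork mark at 0.36–0.38 rad with the dial turned to the camera. I could not check the pointer in the fork in the final pose, because the dial is too edge-on there.

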